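# Stow the fuller washer tin

## Task

Two closed washer tins stand on cork mats: lift the blue-lidded one clear of its mat for a moment to feel its weight, set it back, and then lift the yellow-lidded one the same way. Put the heavier tin into the round pocket of the plywood block and, pushing on the tin, slowly press it and the stiff lift plate under it down until you feel them bottom out, lean on the tin there for a second with about 20 N, and let go; the lighter tin must end standing on a mat. Be gentle: don't slam or tip the tins, push the lift plate with the fingers, or disturb the sanding block, try square and jar.

Things in the scene. Friction and masses are not known exactly. Their poses are not given: they have to be found in the camera images.
- tin_blue: Closed round metal tin with a blue lid, 62 mm in diameter, 60 mm high, plus a black rubber knob to lift it by on the lid (upright cylinder 24 mm in diameter, 26 mm tall). Origin: centre of the underside, z up. Starts upright on a mat. Washers inside, unseen: one tin weighs 0.60 to 0.74 kg, the other 0.24 to 0.30 kg, either may be the heavy one.
- tin_yellow: Closed round metal tin with a yellow lid, 62 mm in diameter, 60 mm high, plus a black rubber knob to lift it by on the lid (upright cylinder 24 mm in diameter, 26 mm tall). Origin: centre of the underside, z up. Starts upright on a mat. Washers inside, unseen: one tin weighs 0.60 to 0.74 kg, the other 0.24 to 0.30 kg, either may be the heavy one.
- mat_1: Cork mat, a disc 90 mm in diameter and 4 mm thick, fixed to the bench. Origin: centre of its underside.
- mat_2: A second cork mat, just like mat_1.
- dock: Fixed plywood block, 130 x 130 x 70 mm, with a vertical round pocket 65 mm in diameter in the middle of its top (rim bevelled by 3 mm) that takes one tin. Origin: centre of its underside; z up; the pocket's axis is its z axis.
- plate: Orange lift plate, a 60 mm disc in the pocket; origin: centre of its top. Starts 49 to 52 mm above the block's underside; slides down to a hidden stop set anew each time, 23 to 34 mm above it: find it by feel. Friction of 12 N holds the plate anywhere (a tin's weight does not lower it), plus damping of 150 N per m/s. Over 40 N between tin and plate or block is too rough.
- sanding_block: Bystander, leave it alone: cork sanding block 66 x 111 x 34 mm, origin at the centre of its underside.
- try_square: Bystander, leave it alone: try square lying flat, dark wooden stock 22 x 110 x 18 mm along its y with a steel blade 30 mm wide reaching 150 mm along its +x. Origin: underside of the stock's centre.
- wax_jar: Bystander, leave it alone: amber jar with black cap, 60 mm in diameter and 60 mm high, origin at the centre of its underside.

How it is judged:
On the way, in this order (a step that is already met when the one before it is completed fails the run):
1. the blue-lidded tin is lifted clear of its mat in the fingers (underside at least 25 mm above the bench for 0.3 s) (height (world z) of tin_blue above 0.025 m and contact force between tin_blue and the fingers above 1 N and contact force between tin_blue and dock below 0.5 N), for 0.3 s.
2. the yellow-lidded tin is lifted clear of its mat in the fingers (underside at least 25 mm above the bench for 0.3 s) (height (world z) of tin_yellow above 0.025 m and contact force between tin_yellow and the fingers above 1 N and contact force between tin_yellow and dock below 0.5 N), for 0.3 s.
3. a tin in the pocket is pressed on the bottomed-out lift plate, at a standstill, with more than 18 N (its weight included) for 0.2 s (z of plate in the frame of dock below 0.036 m and ((contact force between tin_blue and plate above 18 N and linear speed of tin_blue below 0.006 m/s and horizontal distance between tin_blue and dock below 0.004 m) or (contact force between tin_yellow and plate above 18 N and linear speed of tin_yellow below 0.006 m/s and horizontal distance between tin_yellow and dock below 0.004 m))), for 0.2 s.
At the end, for the whole second after the job is handed in: The heavier tin stands upright and still in the pocket, within 4 mm of its axis, its weight (over 4.3 N) on the lift plate, whose top is less than 36 mm above the block's foot; the lighter tin stands upright and still on a mat, within 20 mm of its centre (z of plate in the frame of dock below 0.036 m and ((horizontal distance between tin_blue and dock below 0.004 m and z of tin_blue in the frame of dock below 0.038 m and angle between each of tin_blue, tin_yellow's own z axis and vertical below 0.08 rad and linear speed of each of tin_blue, tin_yellow below 0.02 m/s and contact force between tin_blue and plate above 4.3 N and (horizontal distance between tin_yellow and mat_1 below 0.02 m or horizontal distance between tin_yellow and mat_2 below 0.02 m) and height (world z) of tin_yellow below 0.01 m) or (horizontal distance between tin_yellow and dock below 0.004 m and z of tin_yellow in the frame of dock below 0.038 m and angle between each of tin_yellow, tin_blue's own z axis and vertical below 0.08 rad and linear speed of each of tin_yellow, tin_blue below 0.02 m/s and contact force between tin_yellow and plate above 4.3 N and (horizontal distance between tin_blue and mat_1 below 0.02 m or horizontal distance between tin_blue and mat_2 below 0.02 m) and height (world z) of tin_blue below 0.01 m))); the robot touches nothing.
It fails at once if a tin is pressed on the lift plate or the block with more than 40 N (contact force between any of tin_blue, tin_yellow and plate above 40 N or contact force between any of tin_blue, tin_yellow and dock above 40 N).
It fails at once if a tin is slammed on a mat with more than 90 N (contact force between any of tin_blue, tin_yellow and mat_1 above 90 N or contact force between any of tin_blue, tin_yellow and mat_2 above 90 N).
It fails at once if the fingers push the lift plate (contact force between the fingers and plate above 3 N).
It fails at once if a tin is tipped by more than about 35 degrees (angle between any of tin_blue, tin_yellow's own z axis and vertical above 0.6 rad).
It fails at once if a bystander is moved by more than 20 mm (distance of any of sanding_block, try_square, wax_jar from where it was at the start of the episode above 0.02 m).
It also fails if it takes over 72 s, if anything falls off the work surface, if the arm or the gripper's body presses on something with over 40 N, if the wrist force passes 120 N, or if a joint passes its speed limit or range.

## Robot

A 6-joint arm with a two-finger parallel gripper is mounted at the origin on the work surface. World frame = base frame: x ahead of the robot, y to its left, z up, the work surface at z = 0. Lengths are in m, angles in rad, forces in N, time in s.
With the tool pointing down it reaches from about 0.35 to 0.975 m from the base axis. Payload 4.9 kg.
Tool frame: the origin (TCP) lies at the very end of the fingers, on their centre line; the grasp point (between the pads) lies 19 mm behind it (manip.tcp_to_grasp is the distance from the TCP to the grasp point, in m); z points along the fingers, y is the direction in which the jaws open and shut (so a half turn about z gives the same grasp; the last joint's range is limited). The gripper opens to 85 mm and grips with 20 to 120 N. Pads are 22 mm wide; open, the fingers measure 114 mm over their backs; the gripper's body (76 mm by 85 mm) begins 54 mm behind the grasp point. The pads swing forward as they close: fully open they stand 13 mm farther back than shut.
Start: joints at [-1.294, 0.053, 1.613, -0, 1.476, -0.119], TCP at [0.241, -0.577, 0.231] pointing down, gripper open.
Joint ranges: [-3.01, 3.01], [-1.01, 2.22], [0.06, 2.58], [-1.02, 4.17], [0.09, 2.62], [-3.14, 3.14]. Speed limits (rad/s): [2.57, 2.57, 3.14, 3.14, 3.14, 3.14].

## Interface

Orientations are given as a unit quaternion [w, x, y, z].
In Python, from plant import sensors, cams, job, finder, manip gives the robot as it stands.
- The arm moves only by the shell command python3 -m pendant 'ROWS'. ROWS is JSON, a list of rows, each an object of numbers: "wx", "wy", "wz": the turn, a rotation vector about the tool's x, y, z in degrees; "dx", "dy", "dz": the shift along the tool's x, y, z in m; "hand": the gripper's target within -1 to 1 (fully open at 1, half-way at 0, shut at -1). A call has 1 to 20 rows; each row is the pose to reach, as a shift and turn from the pose commanded when the call began, along the tool's axes at that moment; what a row does not reach only later rows make up. A row lasts 1/12 s, in which the tool goes at most 41.7 mm and 7.16 degrees, less where a joint would pass 70% of its speed; a pose out of reach is approached as far as the arm can. A call with a gripper value outside its range is refused whole. The fingers move at their own pace and stop on an object; the grip force is fixed at half the most. Time passes only in rows, so rows that repeat a pose let the fingers close. It gives the time, the measured TCP pose, the force and the opening at its end, in the units of the state.
- sensors.state(): the state, without advancing time (a new reading comes with each control period).
- cams.grab_frame(name): name is "side" or "top"; returns (picture, depth): 480x640x3 uint8, red, green, blue; 480x640 float32, m along the optical axis (not along the pixel's ray), 0 where there is no reading.
- cams.calibration(name): a dict with "fov_y" (degrees; the focal length in pixels is half the picture's height over the tangent of half this angle, whatever the lens; pixels are square), "cx", "cy" (the principal point, pixels), "pose" (4x4, takes a point from camera to world coordinates). Camera axes: x right, y down, z forward; pixel columns grow to the right and rows downward; lengths in m; the calibration is good to about 2 mm. A picture is of the moment at which its call begins. calibration takes no time and is no camera call.
- job.job_done(): hands the job in, once; it reports no verdict.
Trained networks look in the newest picture that a camera, given by its name, has taken for a name from the list of things; names that differ only in an ending like _2 or _b are one class to them, and where a whole thing is asked for, a point or a joint stands for the part that bears it (a point fixed in the world has none). Each returns a list of dicts, best first, with "score" (0 to 1); they miss things now and then, are a little off and sometimes report something else, mostly with a low value. They report only what shows in the picture. A call takes as long as a camera call.
- finder.look_for(camera, thing): "position" ([x, y, z] in m, in world coordinates, good to about 4 mm: the middle of the surface that is visible of it).
The state is a dict: "time": time; "joint_pos": joint angles; "joint_vel": joint speeds; "joint_efforts": joint torques, N m; "tool_pos": TCP position; "tool_rot": TCP orientation; "contact_force": force on the tool from outside, world axes, zero at the start; "ft_torque": the same for the moment, N m; "gripper_width": opening from 0.0 (shut) to 1.0 (fully open).
Only numpy, scipy, OpenCV 4.12 (cv2) and the standard library are available. Lean on these libraries where they do the work, as an engineer would, in place of code of your own. Each camera call takes 0.05 s, during which the arm holds its last target. There are 200 camera calls.

## Working session

There is one attempt and no reset: what is moved stays moved. The work goes in short steps, Python scripts to look and compute and a shell command to move; the robot and the scene stay as the last step left them, time stands still between calls to the robot, and variables do not carry over. Pictures are saved under pics/ and viewed, about 8 in all and at most 12, crops included, and the job is handed in when it is done.

```bash
mkdir -p pics; ls
cat > h.py <<'E'
import numpy as np, cv2
from plant import sensors, cams, job, finder, manip
from scipy.spatial.transform import Rotation as R
def cloud(n):
    im,d=cams.grab_frame(n); c=cams.calibration(n)
    f=240/np.tan(np.radians(c['fov_y'])/2); v,u=np.mgrid[:480,:640]
    P=np.stack([(u-c['cx'])/f*d,(v-c['cy'])/f*d,d],-1)@np.array(c['pose'])[:3,:3].T+np.array(c['pose'])[:3,3]
    return im,d,P
def save(n,im): cv2.imwrite('pics/'+n,cv2.cvtColor(im,cv2.COLOR_RGB2BGR))
E
python3 - <<'E'
from h import *
s=sensors.state();print(s['time'],s['tool_pos'],s['tool_rot'],s['contact_force'],manip.tcp_to_grasp)
a,_,_=cloud('top');b,_,_=cloud('side')
save('a.png',np.vstack([cv2.resize(a,(400,300)),cv2.resize(b,(400,300))]))
for c in('top','side'):
  print(c,np.round(cams.calibration(c)['pose'],2).tolist())
  for t in['tin_blue','tin_yellow','mat_1','dock','plate','sanding_block','try_square','wax_jar']:
    print(t,[(np.round(x['position'],3).tolist(),round(x['score'],2)) for x in finder.look_for(c,t)[:3]])
E
```

```text
pics
0.0 [ 0.24077222 -0.57608917  0.2300597 ] [-1.02467875e-03  9.80488144e-01  1.96575546e-01 -6.93417942e-05] [0.3990873  0.89801301 0.15689962] 0.0187
top [[0.01, -0.99, 0.13, 0.52], [-1.0, -0.01, 0.02, 0.02], [-0.02, -0.13, -0.99, 0.86], [0.0, 0.0, 0.0, 1.0]]
tin_blue [([0.598, 0.006, 0.064], 0.66)]
tin_yellow []
mat_1 [([0.602, -0.004, 0.004], 0.92), ([0.507, -0.25, 0.002], 0.64)]
dock [([0.461, 0.263, 0.07], 0.55)]
plate [([0.46, 0.269, 0.049], 0.69)]
sanding_block [([0.75, 0.157, 0.038], 0.67), ([0.602, -0.003, 0.004], 0.66)]
try_square [([0.769, -0.225, 0.018], 0.89), ([0.463, 0.264, 0.068], 0.62)]
wax_jar [([0.652, 0.341, 0.06], 0.71)]
side [[0.96, -0.15, 0.22, 0.42], [-0.27, -0.55, 0.79, -0.65], [0.0, -0.82, -0.57, 0.55], [0.0, 0.0, 0.0, 1.0]]
tin_blue [([0.597, -0.012, 0.057], 0.75)]
tin_yellow [([0.487, -0.292, 0.064], 0.61)]
mat_1 [([0.493, -0.298, 0.005], 0.91), ([0.603, -0.025, 0.007], 0.61)]
dock [([0.46, 0.22, 0.052], 0.81)]
plate [([0.467, 0.278, 0.05], 0.61)]
sanding_block [([0.75, 0.13, 0.034], 0.87)]
try_square [([0.761, -0.229, 0.008], 0.83)]
wax_jar [([0.646, 0.329, 0.035], 0.56)]
```

View pics/a.png

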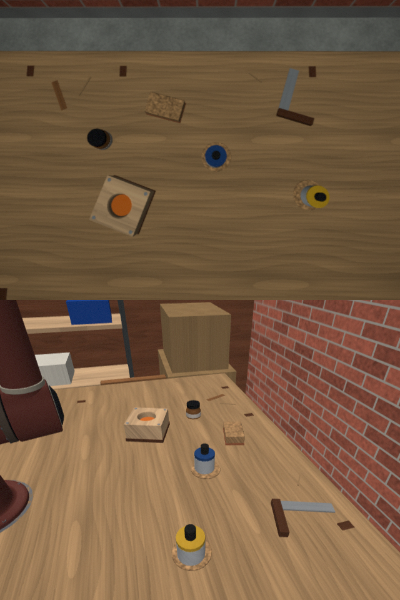

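The top view (upper half) shows the blue tin at about (216,155), the yellow at (317,196), the dock at (121,205) and the jar at (97,138), all in half-size pixels. The side view agrees. Next I'll refine positions from the point cloud.

```bash
cat >> h.py <<'E'
def knob(P,x,y,z0=.078,z1=.105,r=.045):
    m=(P[...,2]>z0)&(P[...,2]<z1)&(np.hypot(P[...,0]-x,P[...,1]-y)<r)
    q=P[m]; return len(q),q[:,:2].max(0)/2+q[:,:2].min(0)/2,np.median(q,0)
E
python3 - <<'E'
from h import *
for c in('top','side'):
  im,d,P=cloud(c)
  print(c)
  for n,x,y in(('b',.598,0),('y',.495,-.275)):
    print(n,'knobtop',knob(P,x,y,.084),'lid',knob(P,x,y,.055,.07))
  z=P[...,2]
  m=(abs(z-.07)<.006)&(np.hypot(P[...,0]-.46,P[...,1]-.265)<.11)
  r=cv2.minAreaRect((P[m][:,:2]*1000).astype(np.float32));print('dock top',r, np.median(z[m]))
  # plate: orange
  hsv=cv2.cvtColor(im,cv2.COLOR_RGB2HSV)
  o=(hsv[...,0]<18)&(hsv[...,1]>180)&(hsv[...,2]>120)&(np.hypot(P[...,0]-.46,P[...,1]-.265)<.05)
  q=P[o];print('plate',len(q),np.median(q,0),q.min(0),q.max(0))
  # pocket hole circle in top: points below top within block
  h=(z<.062)&(z>.03)&(np.hypot(P[...,0]-.46,P[...,1]-.265)<.05); q=P[h]
  print('hole',len(q), cv2.minEnclosingCircle((q[:,:2]*1000).astype(np.float32)))
E
```

```text
top
b knobtop (154, array([0.60335291, 0.00593868]), array([0.60273619, 0.00518337, 0.09102869])) lid (788, array([0.60365543, 0.00445124]), array([0.60146017, 0.00541665, 0.06512521]))
y knobtop (181, array([ 0.4928572 , -0.27711387]), array([ 0.49292005, -0.27614621,  0.09103842])) lid (856, array([ 0.49271975, -0.27752208]), array([ 0.49316901, -0.27118622,  0.0649874 ]))
dock top ((462.21954345703125, 269.4530334472656), (131.09580993652344, 130.7174530029297), 69.86360931396484) 0.07100730691421464
plate 840 [0.46198309 0.2697044  0.05222465] [0.43425181 0.24223117 0.04691165] [0.49158662 0.29774701 0.056261  ]
hole 1040 ((461.73651123046875, 271.1754150390625), 32.303611755371094)
side
b knobtop (104, array([0.60466736, 0.00219416]), array([ 6.04133064e-01, -1.82651674e-04,  8.92157629e-02])) lid (500, array([0.60438386, 0.0026867 ]), array([ 0.59895319, -0.00902089,  0.06352247]))
y knobtop (267, array([ 0.49374217, -0.27987268]), array([ 0.49336532, -0.28165329,  0.08955663])) lid (1230, array([ 0.49365917, -0.28018514]), array([ 0.48937956, -0.2902586 ,  0.0638631 ]))
dock top ((463.4264221191406, 266.9416198730469), (134.6516876220703, 131.59072875976562), 69.9175796508789) 0.06925575703175527
plate 79 [0.46399685 0.28466402 0.05057486] [0.44188222 0.27150055 0.04766663] [0.48727347 0.29769065 0.05267112]
hole 251 ((464.657470703125, 275.8529052734375), 31.651180267333984)
```

```bash
python3 -m pendant '[{"dx":0.5586,"dy":-0.3954,"dz":0.07,"wz":22.7},{"dx":0.5586,"dy":-0.3954,"dz":0.07,"wz":22.7},{"dx":0.5586,"dy":-0.3954,"dz":0.07,"wz":22.7},{"dx":0.5586,"dy":-0.3954,"dz":0.07,"wz":22.7},{"dx":0.5586,"dy":-0.3954,"dz":0.07,"wz":22.7},{"dx":0.5586,"dy":-0.3954,"dz":0.07,"wz":22.7},{"dx":0.5586,"dy":-0.3954,"dz":0.07,"wz":22.7},{"dx":0.5586,"dy":-0.3954,"dz":0.07,"wz":22.7},{"dx":0.5586,"dy":-0.3954,"dz":0.07,"wz":22.7},{"dx":0.5586,"dy":-0.3954,"dz":0.07,"wz":22.7},{"dx":0.5586,"dy":-0.3954,"dz":0.07,"wz":22.7},{"dx":0.5586,"dy":-0.3954,"dz":0.07,"wz":22.7},{"dx":0.5586,"dy":-0.3954,"dz":0.07,"wz":22.7},{"dx":0.5586,"dy":-0.3954,"dz":0.07,"wz":22.7},{"dx":0.5586,"dy":-0.3954,"dz":0.07,"wz":22.7},{"dx":0.5586,"dy":-0.3954,"dz":0.07,"wz":22.7},{"dx":0.5586,"dy":-0.3954,"dz":0.07,"wz":22.7},{"dx":0.5586,"dy":-0.3954,"dz":0.07,"wz":22.7},{"dx":0.5586,"dy":-0.3954,"dz":0.07,"wz":22.7}]'
python3 - <<'E'
from h import *
s=sensors.state();print(s['time'],s['tool_pos'],R.from_quat(s['tool_rot'],scalar_first=True).as_matrix().round(3).tolist(),s['contact_force'])
a,_,_=cloud('top');b,_,P=cloud('side')
m=(np.hypot(P[...,0]-.604,P[...,1]-.004)<.09)
for lo in(.1,.13,.145,.155,.165,.175): 
  q=P[m&(P[...,2]>lo)&(P[...,2]<lo+.01)]
  if len(q):print(lo,len(q),q.min(0),q.max(0))
save('b.png',np.hstack([a[120:360,220:520],b[200:440,180:480]]))
E
```

```text
1.0 [ 0.24097837 -0.57666607  0.23131739] [[0.923, 0.386, -0.0], [0.386, -0.923, -0.0], [-0.0, 0.0, -1.0]] [-0.06591068 -0.35124285  0.19980192]invalid input
```

View pics/b.png

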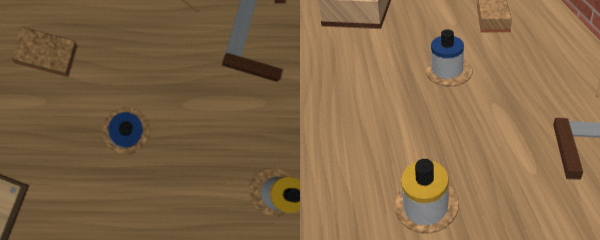

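The picture shows both tins undisturbed. The pendant rejected my rows, probably because it wants every key, so I'll test with one row.

```bash
python3 -m pendant '[{"wx":0,"wy":0,"wz":2,"dx":0.02,"dy":-0.015,"dz":0,"hand":1}]'
```

```text
time: 1.18
tool_pos: [0.252, -0.5571, 0.2312]
tool_rot: [0.001, 0.984, 0.178, -0.001]
contact_force: [0.2, 0.8, 0.4]
gripper_width: 1.0
```

```bash
python3 -m pendant '[{"wx":0,"wy":0,"wz":20.7,"dx":0.5253,"dy":-0.3992,"dz":0.07,"hand":1},{"wx":0,"wy":0,"wz":20.7,"dx":0.5253,"dy":-0.3992,"dz":0.07,"hand":1},{"wx":0,"wy":0,"wz":20.7,"dx":0.5253,"dy":-0.3992,"dz":0.07,"hand":1},{"wx":0,"wy":0,"wz":20.7,"dx":0.5253,"dy":-0.3992,"dz":0.07,"hand":1},{"wx":0,"wy":0,"wz":20.7,"dx":0.5253,"dy":-0.3992,"dz":0.07,"hand":1},{"wx":0,"wy":0,"wz":20.7,"dx":0.5253,"dy":-0.3992,"dz":0.07,"hand":1},{"wx":0,"wy":0,"wz":20.7,"dx":0.5253,"dy":-0.3992,"dz":0.07,"hand":1},{"wx":0,"wy":0,"wz":20.7,"dx":0.5253,"dy":-0.3992,"dz":0.07,"hand":1},{"wx":0,"wy":0,"wz":20.7,"dx":0.5253,"dy":-0.3992,"dz":0.07,"hand":1},{"wx":0,"wy":0,"wz":20.7,"dx":0.5253,"dy":-0.3992,"dz":0.07,"hand":1},{"wx":0,"wy":0,"wz":20.7,"dx":0.5253,"dy":-0.3992,"dz":0.07,"hand":1},{"wx":0,"wy":0,"wz":20.7,"dx":0.5253,"dy":-0.3992,"dz":0.07,"hand":1},{"wx":0,"wy":0,"wz":20.7,"dx":0.5253,"dy":-0.3992,"dz":0.07,"hand":1},{"wx":0,"wy":0,"wz":20.7,"dx":0.5253,"dy":-0.3992,"dz":0.07,"hand":1},{"wx":0,"wy":0,"wz":20.7,"dx":0.5253,"dy":-0.3992,"dz":0.07,"hand":1},{"wx":0,"wy":0,"wz":20.7,"dx":0.5253,"dy":-0.3992,"dz":0.07,"hand":1},{"wx":0,"wy":0,"wz":20.7,"dx":0.5253,"dy":-0.3992,"dz":0.07,"hand":1},{"wx":0,"wy":0,"wz":20.7,"dx":0.5253,"dy":-0.3992,"dz":0.07,"hand":1},{"wx":0,"wy":0,"wz":20.7,"dx":0.5253,"dy":-0.3992,"dz":0.07,"hand":1}]'
python3 - <<'E'
from h import *
s=sensors.state();print(s['time'],s['tool_pos'],R.from_quat(s['tool_rot'],scalar_first=True).as_matrix().round(3).tolist(),s['contact_force'])
a,_,_=cloud('top');b,_,P=cloud('side')
m=(np.hypot(P[...,0]-.604,P[...,1]-.004)<.09)
for lo in(.13,.145,.155,.165,.175,.19): 
  q=P[m&(P[...,2]>lo)&(P[...,2]<lo+.01)]
  if len(q):print(lo,len(q),q.min(0).round(4),q.max(0).round(4))
save('c.png',np.hstack([a[120:360,220:520],b[200:440,180:480]]))
E
```

```text
time: 2.77
tool_pos: [0.604, 0.0039, 0.1611]
tool_rot: [0.0, 1.0, 0.0, -0.0]
contact_force: [-1.6, -0.0, 0.1]
gripper_width: 1.0
2.7667 [0.60399944 0.00385246 0.16113064] [[1.0, 0.0, -0.001], [0.0, -1.0, -0.0], [-0.001, 0.0, -1.0]] [-1.6372062  -0.01120264  0.10616705]
0.165 8 [ 0.5978 -0.0464  0.173 ] [0.6127 0.0479 0.175 ]
0.175 109 [ 0.5927 -0.0537  0.175 ] [0.6147 0.0508 0.185 ]
0.19 123 [ 0.5926 -0.0555  0.19  ] [0.6154 0.0529 0.2   ]
```

View pics/c.png

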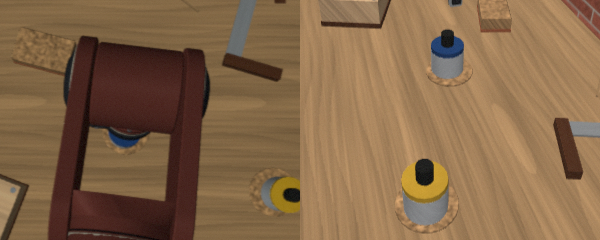

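```bash
python3 -m pendant '[{"wx":0,"wy":0,"wz":0,"dx":0,"dy":0,"dz":0.03,"hand":1},{"wx":0,"wy":0,"wz":0,"dx":0,"dy":0,"dz":0.06,"hand":1},{"wx":0,"wy":0,"wz":0,"dx":0,"dy":0,"dz":0.08,"hand":1},{"wx":0,"wy":0,"wz":0,"dx":0,"dy":0,"dz":0.09,"hand":1},{"wx":0,"wy":0,"wz":0,"dx":0,"dy":0,"dz":0.094,"hand":1},{"wx":0,"wy":0,"wz":0,"dx":0,"dy":0,"dz":0.094,"hand":0},{"wx":0,"wy":0,"wz":0,"dx":0,"dy":0,"dz":0.094,"hand":-1},{"wx":0,"wy":0,"wz":0,"dx":0,"dy":0,"dz":0.094,"hand":-1},{"wx":0,"wy":0,"wz":0,"dx":0,"dy":0,"dz":0.094,"hand":-1},{"wx":0,"wy":0,"wz":0,"dx":0,"dy":0,"dz":0.094,"hand":-1},{"wx":0,"wy":0,"wz":0,"dx":0,"dy":0,"dz":0.094,"hand":-1},{"wx":0,"wy":0,"wz":0,"dx":0,"dy":0,"dz":0.094,"hand":-1},{"wx":0,"wy":0,"wz":0,"dx":0,"dy":0,"dz":0.094,"hand":-1},{"wx":0,"wy":0,"wz":0,"dx":0,"dy":0,"dz":0.094,"hand":-1}]'
```

```text
time: 4.03
tool_pos: [0.6051, 0.0041, 0.0689]
tool_rot: [-0.0, 1.0, -0.0, 0.001]
contact_force: [0.7, 1.8, 5.4]
gripper_width: 0.257
```

```bash
python3 -m pendant '[{"wx":0,"wy":0,"wz":0,"dx":0,"dy":0,"dz":-0.008,"hand":-1},{"wx":0,"wy":0,"wz":0,"dx":0,"dy":0,"dz":-0.018,"hand":-1},{"wx":0,"wy":0,"wz":0,"dx":0,"dy":0,"dz":-0.03,"hand":-1},{"wx":0,"wy":0,"wz":0,"dx":0,"dy":0,"dz":-0.04,"hand":-1},{"wx":0,"wy":0,"wz":0,"dx":0,"dy":0,"dz":-0.045,"hand":-1},{"wx":0,"wy":0,"wz":0,"dx":0,"dy":0,"dz":-0.045,"hand":-1},{"wx":0,"wy":0,"wz":0,"dx":0,"dy":0,"dz":-0.045,"hand":-1},{"wx":0,"wy":0,"wz":0,"dx":0,"dy":0,"dz":-0.045,"hand":-1},{"wx":0,"wy":0,"wz":0,"dx":0,"dy":0,"dz":-0.045,"hand":-1},{"wx":0,"wy":0,"wz":0,"dx":0,"dy":0,"dz":-0.045,"hand":-1},{"wx":0,"wy":0,"wz":0,"dx":0,"dy":0,"dz":-0.045,"hand":-1},{"wx":0,"wy":0,"wz":0,"dx":0,"dy":0,"dz":-0.045,"hand":-1}]'
python3 - <<'E'
from h import *
a,_,_=cloud('top');s=sensors.state();print(s['tool_pos'],s['contact_force'],s['joint_efforts'])
b,_,P=cloud('side');print(sensors.state()['contact_force'])
save('d.png',b[150:400,180:480])
E
```

```text
time: 5.03
tool_pos: [0.6039, 0.0039, 0.1119]
tool_rot: [-0.0, 1.0, -0.0, -0.0]
contact_force: [-0.0, -0.8, -7.4]
gripper_width: 0.254
[0.60398283 0.00385632 0.11198871] [ 0.18700568 -0.10741001 -6.9571621 ] [ 2.05623648e-03 -4.30471873e+01 -3.81214321e+01 -1.77025290e-04
  1.13840800e-02 -2.03101501e-05]
[-0.66285798 -0.82121843 -8.19030959]
```

View pics/d.png

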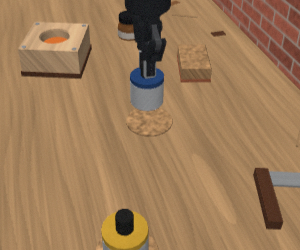

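The picture shows the blue tin hanging upright about 45 mm above its mat. It pulls about 7.4 N, so it looks like the heavy one. I'll set it back down and release it.

```bash
python3 -m pendant '[{"wx":0,"wy":0,"wz":0,"dx":0,"dy":0,"dz":0.012,"hand":-1},{"wx":0,"wy":0,"wz":0,"dx":0,"dy":0,"dz":0.024,"hand":-1},{"wx":0,"wy":0,"wz":0,"dx":0,"dy":0,"dz":0.034,"hand":-1},{"wx":0,"wy":0,"wz":0,"dx":0,"dy":0,"dz":0.039,"hand":-1},{"wx":0,"wy":0,"wz":0,"dx":0,"dy":0,"dz":0.041,"hand":-1},{"wx":0,"wy":0,"wz":0,"dx":0,"dy":0,"dz":0.0425,"hand":-1},{"wx":0,"wy":0,"wz":0,"dx":0,"dy":0,"dz":0.0435,"hand":-1},{"wx":0,"wy":0,"wz":0,"dx":0,"dy":0,"dz":0.0435,"hand":-1},{"wx":0,"wy":0,"wz":0,"dx":0,"dy":0,"dz":0.0435,"hand":-1}]'
```

```text
time: 5.88
tool_pos: [0.6046, 0.0038, 0.0691]
tool_rot: [0.0, 1.0, -0.0, 0.001]
contact_force: [0.7, 0.4, -6.6]
gripper_width: 0.259
```

```bash
python3 -m pendant '[{"wx":0,"wy":0,"wz":0,"dx":0,"dy":0,"dz":0.0005,"hand":-1},{"wx":0,"wy":0,"wz":0,"dx":0,"dy":0,"dz":0.001,"hand":-1},{"wx":0,"wy":0,"wz":0,"dx":0,"dy":0,"dz":0.001,"hand":-1},{"wx":0,"wy":0,"wz":0,"dx":0,"dy":0,"dz":0.001,"hand":1},{"wx":0,"wy":0,"wz":0,"dx":0,"dy":0,"dz":0.001,"hand":1},{"wx":0,"wy":0,"wz":0,"dx":0,"dy":0,"dz":0.001,"hand":1},{"wx":0,"wy":0,"wz":0,"dx":0,"dy":0,"dz":0.001,"hand":1},{"wx":0,"wy":0,"wz":0,"dx":0,"dy":0,"dz":0.001,"hand":1},{"wx":0,"wy":0,"wz":0,"dx":0,"dy":0,"dz":-0.02,"hand":1},{"wx":0,"wy":0,"wz":0,"dx":0,"dy":0,"dz":-0.05,"hand":1},{"wx":0,"wy":0,"wz":0,"dx":0,"dy":0,"dz":-0.085,"hand":1},{"wx":0,"wy":0,"wz":0,"dx":0,"dy":0,"dz":-0.085,"hand":1},{"wx":0,"wy":0,"wz":0,"dx":0,"dy":0,"dz":-0.085,"hand":1}]'
```

```text
time: 6.97
tool_pos: [0.6063, 0.0036, 0.1575]
tool_rot: [0.0, 1.0, -0.0, 0.003]
contact_force: [-0.1, 0.9, 0.4]
gripper_width: 0.999
```

```bash
python3 -m pendant '[{"wx":0,"wy":0,"wz":0,"dx":-0.1108,"dy":0.2827,"dz":0,"hand":1},{"wx":0,"wy":0,"wz":0,"dx":-0.1108,"dy":0.2827,"dz":0,"hand":1},{"wx":0,"wy":0,"wz":0,"dx":-0.1108,"dy":0.2827,"dz":0,"hand":1},{"wx":0,"wy":0,"wz":0,"dx":-0.1108,"dy":0.2827,"dz":0,"hand":1},{"wx":0,"wy":0,"wz":0,"dx":-0.1108,"dy":0.2827,"dz":0,"hand":1},{"wx":0,"wy":0,"wz":0,"dx":-0.1108,"dy":0.2827,"dz":0,"hand":1},{"wx":0,"wy":0,"wz":0,"dx":-0.1108,"dy":0.2827,"dz":0,"hand":1},{"wx":0,"wy":0,"wz":0,"dx":-0.1108,"dy":0.2827,"dz":0,"hand":1},{"wx":0,"wy":0,"wz":0,"dx":-0.1108,"dy":0.2827,"dz":0,"hand":1},{"wx":0,"wy":0,"wz":0,"dx":-0.1108,"dy":0.2827,"dz":0,"hand":1},{"wx":0,"wy":0,"wz":0,"dx":-0.1108,"dy":0.2827,"dz":0,"hand":1},{"wx":0,"wy":0,"wz":0,"dx":-0.1108,"dy":0.2827,"dz":0,"hand":1}]'
python3 - <<'E'
from h import *
b,_,P=cloud('side'); print(knob(P,.6045,.0022,.084),sensors.state()['tool_pos'])
E
```

```text
time: 7.97
tool_pos: [0.4936, -0.2773, 0.1532]
tool_rot: [-0.0, 1.0, 0.001, -0.0]
contact_force: [-1.0, 0.6, -0.1]
gripper_width: 1.003Traceback (most recent call last):
  File "<stdin>", line 2, in <module>
  File "h.py", line 12, in knob
    q=P[m]; return len(q),q[:,:2].max(0)/2+q[:,:2].min(0)/2,np.median(q,0)
                          ~~~~~~~~~~~^^^
    return umr_maximum(a, axis, None, out, keepdims, initial, where)
ValueError: zero-size array to reduction operation maximum which has no identity
```

```bash
python3 -m pendant '[{"wx":0,"wy":0,"wz":0,"dx":0,"dy":0,"dz":0.03,"hand":1},{"wx":0,"wy":0,"wz":0,"dx":0,"dy":0,"dz":0.06,"hand":1},{"wx":0,"wy":0,"wz":0,"dx":0,"dy":0,"dz":0.075,"hand":1},{"wx":0,"wy":0,"wz":0,"dx":0,"dy":0,"dz":0.082,"hand":1},{"wx":0,"wy":0,"wz":0,"dx":0,"dy":0,"dz":0.086,"hand":1},{"wx":0,"wy":0,"wz":0,"dx":0,"dy":0,"dz":0.086,"hand":0},{"wx":0,"wy":0,"wz":0,"dx":0,"dy":0,"dz":0.086,"hand":-1},{"wx":0,"wy":0,"wz":0,"dx":0,"dy":0,"dz":0.086,"hand":-1},{"wx":0,"wy":0,"wz":0,"dx":0,"dy":0,"dz":0.086,"hand":-1},{"wx":0,"wy":0,"wz":0,"dx":0,"dy":0,"dz":0.086,"hand":-1},{"wx":0,"wy":0,"wz":0,"dx":0,"dy":0,"dz":0.086,"hand":-1},{"wx":0,"wy":0,"wz":0,"dx":0,"dy":0,"dz":0.086,"hand":-1},{"wx":0,"wy":0,"wz":0,"dx":0,"dy":0,"dz":0.086,"hand":-1},{"wx":0,"wy":0,"wz":0,"dx":0,"dy":0,"dz":0.086,"hand":-1}]'
```

```text
time: 9.18
tool_pos: [0.4939, -0.279, 0.0691]
tool_rot: [0.0, 1.0, -0.0, 0.001]
contact_force: [0.1, 2.7, 6.0]
gripper_width: 0.258
```

```bash
python3 -m pendant '[{"wx":0,"wy":0,"wz":0,"dx":0,"dy":0,"dz":-0.008,"hand":-1},{"wx":0,"wy":0,"wz":0,"dx":0,"dy":0,"dz":-0.018,"hand":-1},{"wx":0,"wy":0,"wz":0,"dx":0,"dy":0,"dz":-0.03,"hand":-1},{"wx":0,"wy":0,"wz":0,"dx":0,"dy":0,"dz":-0.04,"hand":-1},{"wx":0,"wy":0,"wz":0,"dx":0,"dy":0,"dz":-0.045,"hand":-1},{"wx":0,"wy":0,"wz":0,"dx":0,"dy":0,"dz":-0.045,"hand":-1},{"wx":0,"wy":0,"wz":0,"dx":0,"dy":0,"dz":-0.045,"hand":-1},{"wx":0,"wy":0,"wz":0,"dx":0,"dy":0,"dz":-0.045,"hand":-1},{"wx":0,"wy":0,"wz":0,"dx":0,"dy":0,"dz":-0.045,"hand":-1},{"wx":0,"wy":0,"wz":0,"dx":0,"dy":0,"dz":-0.045,"hand":-1},{"wx":0,"wy":0,"wz":0,"dx":0,"dy":0,"dz":-0.045,"hand":-1},{"wx":0,"wy":0,"wz":0,"dx":0,"dy":0,"dz":-0.045,"hand":-1}]'
python3 - <<'E'
from h import *
b,_,P=cloud('side');s=sensors.state();print(s['tool_pos'],s['contact_force'])
save('e.png',b[150:450,180:480])
E
```

```text
time: 10.18
tool_pos: [0.4931, -0.2787, 0.1124]
tool_rot: [-0.0, 1.0, -0.0, -0.0]
contact_force: [-0.5, 0.3, -2.8]
gripper_width: 0.257
[ 0.49309497 -0.2787127   0.11251191] [-0.41533474  0.68477831 -2.68095646]
```

View pics/e.png

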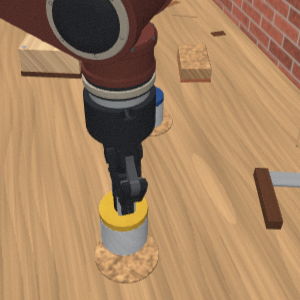

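The yellow tin hangs upright above its mat, and the blue tin stands behind it on its own mat. Yellow weighs about 2.7 N and blue about 7.3 N, so blue is the heavier. I'll put yellow back.

```bash
python3 -m pendant '[{"wx":0,"wy":0,"wz":0,"dx":0,"dy":0,"dz":0.012,"hand":-1},{"wx":0,"wy":0,"wz":0,"dx":0,"dy":0,"dz":0.024,"hand":-1},{"wx":0,"wy":0,"wz":0,"dx":0,"dy":0,"dz":0.034,"hand":-1},{"wx":0,"wy":0,"wz":0,"dx":0,"dy":0,"dz":0.039,"hand":-1},{"wx":0,"wy":0,"wz":0,"dx":0,"dy":0,"dz":0.0415,"hand":-1},{"wx":0,"wy":0,"wz":0,"dx":0,"dy":0,"dz":0.043,"hand":-1},{"wx":0,"wy":0,"wz":0,"dx":0,"dy":0,"dz":0.044,"hand":-1},{"wx":0,"wy":0,"wz":0,"dx":0,"dy":0,"dz":0.0445,"hand":-1},{"wx":0,"wy":0,"wz":0,"dx":0,"dy":0,"dz":0.0445,"hand":-1},{"wx":0,"wy":0,"wz":0,"dx":0,"dy":0,"dz":0.0445,"hand":1},{"wx":0,"wy":0,"wz":0,"dx":0,"dy":0,"dz":0.0445,"hand":1},{"wx":0,"wy":0,"wz":0,"dx":0,"dy":0,"dz":0.0445,"hand":1},{"wx":0,"wy":0,"wz":0,"dx":0,"dy":0,"dz":0.0445,"hand":1},{"wx":0,"wy":0,"wz":0,"dx":0,"dy":0,"dz":0.0445,"hand":1},{"wx":0,"wy":0,"wz":0,"dx":0,"dy":0,"dz":0.02,"hand":1},{"wx":0,"wy":0,"wz":0,"dx":0,"dy":0,"dz":-0.01,"hand":1},{"wx":0,"wy":0,"wz":0,"dx":0,"dy":0,"dz":-0.0405,"hand":1},{"wx":0,"wy":0,"wz":0,"dx":0,"dy":0,"dz":-0.0405,"hand":1}]'
```

```text
time: 11.73
tool_pos: [0.4966, -0.2814, 0.161]
tool_rot: [0.004, 1.0, -0.0, 0.005]
contact_force: [0.6, -0.9, 0.9]
gripper_width: 0.998
```

```bash
python3 -m pendant '[{"wx":0,"wy":0,"wz":0,"dx":0.1108,"dy":-0.2827,"dz":0,"hand":1},{"wx":0,"wy":0,"wz":0,"dx":0.1108,"dy":-0.2827,"dz":0,"hand":1},{"wx":0,"wy":0,"wz":0,"dx":0.1108,"dy":-0.2827,"dz":0,"hand":1},{"wx":0,"wy":0,"wz":0,"dx":0.1108,"dy":-0.2827,"dz":0,"hand":1},{"wx":0,"wy":0,"wz":0,"dx":0.1108,"dy":-0.2827,"dz":0,"hand":1},{"wx":0,"wy":0,"wz":0,"dx":0.1108,"dy":-0.2827,"dz":0,"hand":1},{"wx":0,"wy":0,"wz":0,"dx":0.1108,"dy":-0.2827,"dz":0,"hand":1},{"wx":0,"wy":0,"wz":0,"dx":0.1108,"dy":-0.2827,"dz":0,"hand":1},{"wx":0,"wy":0,"wz":0,"dx":0.1108,"dy":-0.2827,"dz":0,"hand":1},{"wx":0,"wy":0,"wz":0,"dx":0.1108,"dy":-0.2827,"dz":0,"hand":1},{"wx":0,"wy":0,"wz":0,"dx":0.1108,"dy":-0.2827,"dz":0,"hand":1},{"wx":0,"wy":0,"wz":0,"dx":0.1108,"dy":-0.2827,"dz":0,"hand":1}]'
python3 - <<'E'
from h import *
for c in('top','side'):
  b,_,P=cloud(c)
  for x,y in((.604,.004),(.493,-.278)):
    try:print(c,knob(P,x,y,.084,.094,.02),knob(P,x,y,.055,.07))
    except Exception as e:print('none')
print(sensors.state()['tool_pos'])
E
```

```text
time: 12.73
tool_pos: [0.6038, 0.0024, 0.1532]
tool_rot: [0.0, 1.0, -0.001, -0.0]
contact_force: [-0.7, 0.3, -0.1]
gripper_width: 1.004
none
top (176, array([ 0.49274248, -0.2769741 ]), array([ 0.49288921, -0.27621044,  0.09101929])) (849, array([ 0.4927097 , -0.27746966]), array([ 0.49324444, -0.27127556,  0.06501108]))
side (104, array([0.60451456, 0.00173327]), array([ 0.60335754, -0.00072205,  0.08942686])) (505, array([0.60431119, 0.00218863]), array([ 0.59838724, -0.00946862,  0.06347027]))
side (265, array([ 0.49376441, -0.27999756]), array([ 0.49323941, -0.28154018,  0.08965173])) (1232, array([ 0.4937324 , -0.27947358]), array([ 0.48949153, -0.29042417,  0.06378509]))
[0.60384719 0.00246548 0.15328127]
```

```bash
python3 -m pendant '[{"wx":0,"wy":0,"wz":0,"dx":0,"dy":0,"dz":0.03,"hand":1},{"wx":0,"wy":0,"wz":0,"dx":0,"dy":0,"dz":0.06,"hand":1},{"wx":0,"wy":0,"wz":0,"dx":0,"dy":0,"dz":0.075,"hand":1},{"wx":0,"wy":0,"wz":0,"dx":0,"dy":0,"dz":0.082,"hand":1},{"wx":0,"wy":0,"wz":0,"dx":0,"dy":0,"dz":0.086,"hand":1},{"wx":0,"wy":0,"wz":0,"dx":0,"dy":0,"dz":0.086,"hand":0},{"wx":0,"wy":0,"wz":0,"dx":0,"dy":0,"dz":0.086,"hand":-1},{"wx":0,"wy":0,"wz":0,"dx":0,"dy":0,"dz":0.086,"hand":-1},{"wx":0,"wy":0,"wz":0,"dx":0,"dy":0,"dz":0.086,"hand":-1},{"wx":0,"wy":0,"wz":0,"dx":0,"dy":0,"dz":0.086,"hand":-1},{"wx":0,"wy":0,"wz":0,"dx":0,"dy":0,"dz":0.086,"hand":-1},{"wx":0,"wy":0,"wz":0,"dx":0,"dy":0,"dz":0.086,"hand":-1},{"wx":0,"wy":0,"wz":0,"dx":0,"dy":0,"dz":0.086,"hand":-1},{"wx":0,"wy":0,"wz":0,"dx":0,"dy":0,"dz":0.086,"hand":-1}]'
```

```text
time: 14.0
tool_pos: [0.6051, 0.0039, 0.0687]
tool_rot: [-0.0, 1.0, -0.0, 0.001]
contact_force: [-0.5, 1.1, 5.4]
gripper_width: 0.257
```

```bash
python3 -m pendant '[{"wx":0,"wy":0,"wz":0,"dx":0,"dy":0,"dz":-0.008,"hand":-1},{"wx":0,"wy":0,"wz":0,"dx":0,"dy":0,"dz":-0.02,"hand":-1},{"wx":0,"wy":0,"wz":0,"dx":0,"dy":0,"dz":-0.035,"hand":-1},{"wx":0,"wy":0,"wz":0,"dx":0,"dy":0,"dz":-0.05,"hand":-1},{"wx":0,"wy":0,"wz":0,"dx":0,"dy":0,"dz":-0.065,"hand":-1},{"wx":0,"wy":0,"wz":0,"dx":0,"dy":0,"dz":-0.08,"hand":-1},{"wx":0,"wy":0,"wz":0,"dx":0,"dy":0,"dz":-0.088,"hand":-1},{"wx":0,"wy":0,"wz":0,"dx":0,"dy":0,"dz":-0.093,"hand":-1},{"wx":0,"wy":0,"wz":0,"dx":0,"dy":0,"dz":-0.093,"hand":-1},{"wx":0,"wy":0,"wz":0,"dx":0,"dy":0,"dz":-0.093,"hand":-1},{"wx":0,"wy":0,"wz":0,"dx":0,"dy":0,"dz":-0.093,"hand":-1},{"wx":0,"wy":0,"wz":0,"dx":0,"dy":0,"dz":-0.093,"hand":-1}]'
```

```text
time: 15.0
tool_pos: [0.6033, 0.004, 0.1587]
tool_rot: [-0.0, 1.0, -0.0, -0.001]
contact_force: [-0.2, -0.0, -8.1]
gripper_width: 0.256
```

```bash
python3 -m pendant '[{"wx":0,"wy":0,"wz":0,"dx":-0.005,"dy":-0.009,"dz":0,"hand":-1},{"wx":0,"wy":0,"wz":0,"dx":-0.014,"dy":-0.026,"dz":0,"hand":-1},{"wx":0,"wy":0,"wz":0,"dx":-0.028,"dy":-0.052,"dz":0,"hand":-1},{"wx":0,"wy":0,"wz":0,"dx":-0.044,"dy":-0.082,"dz":0,"hand":-1},{"wx":0,"wy":0,"wz":0,"dx":-0.06,"dy":-0.112,"dz":0,"hand":-1},{"wx":0,"wy":0,"wz":0,"dx":-0.076,"dy":-0.142,"dz":0,"hand":-1},{"wx":0,"wy":0,"wz":0,"dx":-0.092,"dy":-0.172,"dz":0,"hand":-1},{"wx":0,"wy":0,"wz":0,"dx":-0.108,"dy":-0.202,"dz":0,"hand":-1},{"wx":0,"wy":0,"wz":0,"dx":-0.122,"dy":-0.228,"dz":0,"hand":-1},{"wx":0,"wy":0,"wz":0,"dx":-0.132,"dy":-0.247,"dz":0,"hand":-1},{"wx":0,"wy":0,"wz":0,"dx":-0.138,"dy":-0.258,"dz":0,"hand":-1},{"wx":0,"wy":0,"wz":0,"dx":-0.1412,"dy":-0.2642,"dz":0,"hand":-1},{"wx":0,"wy":0,"wz":0,"dx":-0.1412,"dy":-0.2642,"dz":0,"hand":-1},{"wx":0,"wy":0,"wz":0,"dx":-0.1412,"dy":-0.2642,"dz":0,"hand":-1},{"wx":0,"wy":0,"wz":0,"dx":-0.1412,"dy":-0.2642,"dz":0,"hand":-1},{"wx":0,"wy":0,"wz":0,"dx":-0.1412,"dy":-0.2642,"dz":0,"hand":-1}]'
python3 - <<'E'
from h import *
s=sensors.state();print(s['tool_pos'],R.from_quat(s['tool_rot'],scalar_first=True).as_rotvec(degrees=True),s['contact_force'])
for c in('top','side'):
  im,_,P=cloud(c)
  if c=='side': save('f.png',im[100:400,120:420])
  hsv=cv2.cvtColor(im,cv2.COLOR_RGB2HSV)
  near=np.hypot(P[...,0]-.463,P[...,1]-.268)<.06
  bl=near&(hsv[...,0]>95)&(hsv[...,0]<125)&(hsv[...,1]>150)&(P[...,2]>.12)
  q=P[bl]
  if len(q):print(c,'lid',len(q),q.min(0),q.max(0))
  m=near&(P[...,2]>.095)&(P[...,2]<.15);q=P[m]
  if len(q)>5:
    from scipy.optimize import least_squares
    for lo in(.098,.11,.12,.13,.14):
      k=q[(q[:,2]>lo)&(q[:,2]<lo+.012)]
      if len(k)>20:
        r=least_squares(lambda p:np.hypot(k[:,0]-p[0],k[:,1]-p[1])-.031,[.463,.268],loss='soft_l1',f_scale=.002);print(c,lo,len(k),r.x.round(4))
  m=(abs(P[...,2]-.07)<.006)&(np.hypot(P[...,0]-.463,P[...,1]-.268)<.11)
  print('dock',cv2.minAreaRect((P[m][:,:2]*1000).astype(np.float32)))
E
```

```text
time: 16.33
tool_pos: [0.4637, 0.2671, 0.1603]
tool_rot: [0.0, 1.0, -0.001, 0.0]
contact_force: [-1.1, 0.3, -6.8]
gripper_width: 0.255
[0.46369235 0.26712734 0.16028041] [ 1.79978398e+02 -1.88771051e-01  1.17192426e-02] [-1.14192353  0.33991674 -6.79509422]
top lid 469 [0.43316539 0.22144653 0.14891257] [0.4981325  0.28915289 0.3304618 ]
top 0.098 58 [0.4616 0.2683]
top 0.11 76 [0.4614 0.2682]
top 0.12 73 [0.4615 0.2683]
top 0.13 59 [0.4614 0.2682]
top 0.14 39 [0.4615 0.2682]
dock ((461.86273193359375, 269.5823974609375), (131.12086486816406, 130.9503173828125), 69.96564483642578)
side lid 250 [0.43385168 0.23117999 0.14838924] [0.49144057 0.29140537 0.25580232]
side 0.098 144 [0.4635 0.2666]
side 0.11 147 [0.4633 0.2664]
side 0.12 147 [0.4635 0.2664]
side 0.13 154 [0.4638 0.2665]
side 0.14 131 [0.4635 0.2666]
dock ((463.2018737792969, 266.50946044921875), (134.68150329589844, 131.86917114257812), 70.04418182373047)
```

View pics/f.png

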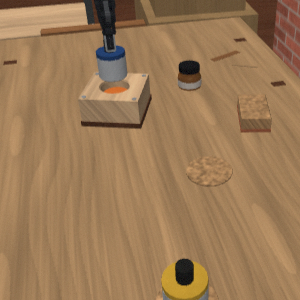

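The tin hangs centred over the pocket; in this crop the lid is at (111,52) and the pocket at (115,88). I'll descend to the rim with a small correction.

```bash
python3 -m pendant '[{"wx":0,"wy":0,"wz":0,"dx":0.0008,"dy":0.0003,"dz":0.005,"hand":-1},{"wx":0,"wy":0,"wz":0,"dx":0.0008,"dy":0.0003,"dz":0.012,"hand":-1},{"wx":0,"wy":0,"wz":0,"dx":0.0008,"dy":0.0003,"dz":0.018,"hand":-1},{"wx":0,"wy":0,"wz":0,"dx":0.0008,"dy":0.0003,"dz":0.022,"hand":-1},{"wx":0,"wy":0,"wz":0,"dx":0.0008,"dy":0.0003,"dz":0.024,"hand":-1},{"wx":0,"wy":0,"wz":0,"dx":0.0008,"dy":0.0003,"dz":0.025,"hand":-1},{"wx":0,"wy":0,"wz":0,"dx":0.0008,"dy":0.0003,"dz":0.026,"hand":-1},{"wx":0,"wy":0,"wz":0,"dx":0.0008,"dy":0.0003,"dz":0.027,"hand":-1},{"wx":0,"wy":0,"wz":0,"dx":0.0008,"dy":0.0003,"dz":0.028,"hand":-1},{"wx":0,"wy":0,"wz":0,"dx":0.0008,"dy":0.0003,"dz":0.029,"hand":-1},{"wx":0,"wy":0,"wz":0,"dx":0.0008,"dy":0.0003,"dz":0.030,"hand":-1},{"wx":0,"wy":0,"wz":0,"dx":0.0008,"dy":0.0003,"dz":0.030,"hand":-1},{"wx":0,"wy":0,"wz":0,"dx":0.0008,"dy":0.0003,"dz":0.030,"hand":-1}]'
```

```text
time: 17.52
tool_pos: [0.4638, 0.2678, 0.1303]
tool_rot: [0.0, 1.0, -0.0, -0.0]
contact_force: [0.2, 0.5, -7.0]
gripper_width: 0.257
```

```bash
python3 -m pendant '[{"wx":0,"wy":0,"wz":0,"dx":0,"dy":0,"dz":0.0015,"hand":-1},{"wx":0,"wy":0,"wz":0,"dx":0,"dy":0,"dz":0.003,"hand":-1},{"wx":0,"wy":0,"wz":0,"dx":0,"dy":0,"dz":0.0045,"hand":-1},{"wx":0,"wy":0,"wz":0,"dx":0,"dy":0,"dz":0.006,"hand":-1},{"wx":0,"wy":0,"wz":0,"dx":0,"dy":0,"dz":0.0075,"hand":-1},{"wx":0,"wy":0,"wz":0,"dx":0,"dy":0,"dz":0.009,"hand":-1},{"wx":0,"wy":0,"wz":0,"dx":0,"dy":0,"dz":0.0105,"hand":-1},{"wx":0,"wy":0,"wz":0,"dx":0,"dy":0,"dz":0.012,"hand":-1},{"wx":0,"wy":0,"wz":0,"dx":0,"dy":0,"dz":0.012,"hand":-1}]'; python3 -m pendant '[{"wx":0,"wy":0,"wz":0,"dx":0,"dy":0,"dz":0.001,"hand":-1},{"wx":0,"wy":0,"wz":0,"dx":0,"dy":0,"dz":0.002,"hand":-1},{"wx":0,"wy":0,"wz":0,"dx":0,"dy":0,"dz":0.003,"hand":-1},{"wx":0,"wy":0,"wz":0,"dx":0,"dy":0,"dz":0.003,"hand":-1}]'
```

```text
time: 18.27
tool_pos: [0.4636, 0.2677, 0.1178]
tool_rot: [0.0, 1.0, -0.0, -0.0]
contact_force: [-0.2, -0.3, -8.0]
gripper_width: 0.254
time: 18.6
tool_pos: [0.4641, 0.2679, 0.1159]
tool_rot: [-0.0, 1.0, -0.0, 0.0]
contact_force: [-1.5, -0.0, -4.3]
gripper_width: 0.256
```

```bash
python3 -m pendant '[{"wx":0,"wy":0,"wz":0,"dx":0,"dy":0,"dz":0.001,"hand":-1},{"wx":0,"wy":0,"wz":0,"dx":0,"dy":0,"dz":0.002,"hand":-1},{"wx":0,"wy":0,"wz":0,"dx":0,"dy":0,"dz":0.003,"hand":-1},{"wx":0,"wy":0,"wz":0,"dx":0,"dy":0,"dz":0.004,"hand":-1},{"wx":0,"wy":0,"wz":0,"dx":0,"dy":0,"dz":0.005,"hand":-1},{"wx":0,"wy":0,"wz":0,"dx":0,"dy":0,"dz":0.006,"hand":-1}]'; python3 -m pendant '[{"wx":0,"wy":0,"wz":0,"dx":0,"dy":0,"dz":0.001,"hand":-1},{"wx":0,"wy":0,"wz":0,"dx":0,"dy":0,"dz":0.002,"hand":-1},{"wx":0,"wy":0,"wz":0,"dx":0,"dy":0,"dz":0.003,"hand":-1},{"wx":0,"wy":0,"wz":0,"dx":0,"dy":0,"dz":0.004,"hand":-1},{"wx":0,"wy":0,"wz":0,"dx":0,"dy":0,"dz":0.005,"hand":-1},{"wx":0,"wy":0,"wz":0,"dx":0,"dy":0,"dz":0.0055,"hand":-1}]'
```

```text
time: 19.1
tool_pos: [0.4645, 0.2681, 0.1113]
tool_rot: [-0.0, 1.0, -0.0, 0.001]
contact_force: [-4.3, -2.4, 6.2]
gripper_width: 0.257
time: 19.6
tool_pos: [0.4644, 0.2681, 0.1057]
tool_rot: [-0.0, 1.0, -0.0, 0.001]
contact_force: [-4.3, -1.9, 5.8]
gripper_width: 0.254
```

```bash
python3 -m pendant '[{"wx":0,"wy":0,"wz":0,"dx":-0.0003,"dy":0,"dz":0.001,"hand":-1},{"wx":0,"wy":0,"wz":0,"dx":-0.0006,"dy":0,"dz":0.002,"hand":-1},{"wx":0,"wy":0,"wz":0,"dx":-0.0006,"dy":0.0003,"dz":0.003,"hand":-1},{"wx":0,"wy":0,"wz":0,"dx":-0.0006,"dy":0.0003,"dz":0.004,"hand":-1},{"wx":0,"wy":0,"wz":0,"dx":-0.0006,"dy":0.0003,"dz":0.005,"hand":-1}]'; python3 -m pendant '[{"wx":0,"wy":0,"wz":0,"dx":0,"dy":0,"dz":0.0005,"hand":-1},{"wx":0,"wy":0,"wz":0,"dx":0,"dy":0,"dz":0.001,"hand":-1},{"wx":0,"wy":0,"wz":0,"dx":0,"dy":0,"dz":0.0015,"hand":-1}]'
```

```text
time: 20.02
tool_pos: [0.4642, 0.268, 0.101]
tool_rot: [-0.0, 1.0, -0.0, 0.001]
contact_force: [-4.6, -1.8, 5.6]
gripper_width: 0.255
time: 20.27
tool_pos: [0.4642, 0.268, 0.0994]
tool_rot: [-0.0, 1.0, -0.0, 0.001]
contact_force: [-3.7, -1.7, 4.7]
gripper_width: 0.254
```

```bash
python3 -m pendant '[{"wx":0,"wy":0,"wz":0,"dx":0,"dy":0,"dz":0.0005,"hand":-1},{"wx":0,"wy":0,"wz":0,"dx":0,"dy":0,"dz":0.001,"hand":-1},{"wx":0,"wy":0,"wz":0,"dx":0,"dy":0,"dz":0.0015,"hand":-1},{"wx":0,"wy":0,"wz":0,"dx":0,"dy":0,"dz":0.002,"hand":-1}]'
```

```text
time: 20.6
tool_pos: [0.4642, 0.268, 0.0973]
tool_rot: [-0.0, 1.0, -0.0, 0.001]
contact_force: [-4.2, -1.1, 4.8]
gripper_width: 0.254
```

```bash
python3 -m pendant '[{"wx":0,"wy":0,"wz":0,"dx":0,"dy":0,"dz":0.0005,"hand":-1},{"wx":0,"wy":0,"wz":0,"dx":0,"dy":0,"dz":0.001,"hand":-1},{"wx":0,"wy":0,"wz":0,"dx":0,"dy":0,"dz":0.0015,"hand":-1},{"wx":0,"wy":0,"wz":0,"dx":0,"dy":0,"dz":0.002,"hand":-1}]'
```

```text
time: 20.93
tool_pos: [0.4642, 0.268, 0.0953]
tool_rot: [-0.0, 1.0, -0.0, 0.001]
contact_force: [-4.0, -0.6, 5.0]
gripper_width: 0.255
```

```bash
python3 -m pendant '[{"wx":0,"wy":0,"wz":0,"dx":0,"dy":0,"dz":0.0005,"hand":-1},{"wx":0,"wy":0,"wz":0,"dx":0,"dy":0,"dz":0.001,"hand":-1},{"wx":0,"wy":0,"wz":0,"dx":0,"dy":0,"dz":0.0015,"hand":-1},{"wx":0,"wy":0,"wz":0,"dx":0,"dy":0,"dz":0.002,"hand":-1}]'
```

```text
time: 21.27
tool_pos: [0.4642, 0.268, 0.0933]
tool_rot: [-0.0, 1.0, -0.0, 0.001]
contact_force: [-3.8, -1.9, 5.4]
gripper_width: 0.255
```

```bash
python3 -m pendant '[{"wx":0,"wy":0,"wz":0,"dx":0,"dy":0,"dz":0.0005,"hand":-1},{"wx":0,"wy":0,"wz":0,"dx":0,"dy":0,"dz":0.001,"hand":-1},{"wx":0,"wy":0,"wz":0,"dx":0,"dy":0,"dz":0.0015,"hand":-1},{"wx":0,"wy":0,"wz":0,"dx":0,"dy":0,"dz":0.002,"hand":-1}]'
```

```text
time: 21.6
tool_pos: [0.4642, 0.268, 0.0913]
tool_rot: [-0.0, 1.0, -0.0, 0.001]
contact_force: [-3.5, -1.0, 6.0]
gripper_width: 0.258
```

```bash
python3 -m pendant '[{"wx":0,"wy":0,"wz":0,"dx":0,"dy":0,"dz":0.0005,"hand":-1},{"wx":0,"wy":0,"wz":0,"dx":0,"dy":0,"dz":0.001,"hand":-1},{"wx":0,"wy":0,"wz":0,"dx":0,"dy":0,"dz":0.0015,"hand":-1},{"wx":0,"wy":0,"wz":0,"dx":0,"dy":0,"dz":0.002,"hand":-1}]'
```

```text
time: 21.93
tool_pos: [0.4642, 0.268, 0.0893]
tool_rot: [-0.0, 1.0, -0.0, 0.001]
contact_force: [-3.1, -0.7, 5.3]
gripper_width: 0.255
```

```bash
python3 -m pendant '[{"wx":0,"wy":0,"wz":0,"dx":0,"dy":0,"dz":0.0005,"hand":-1},{"wx":0,"wy":0,"wz":0,"dx":0,"dy":0,"dz":0.001,"hand":-1},{"wx":0,"wy":0,"wz":0,"dx":0,"dy":0,"dz":0.0015,"hand":-1},{"wx":0,"wy":0,"wz":0,"dx":0,"dy":0,"dz":0.002,"hand":-1}]'
```

```text
time: 22.27
tool_pos: [0.4643, 0.268, 0.0877]
tool_rot: [-0.0, 1.0, -0.0, 0.001]
contact_force: [-5.4, -3.1, 9.9]
gripper_width: 0.254
```

```bash
python3 -m pendant '[{"wx":0,"wy":0,"wz":0,"dx":0,"dy":0,"dz":0.0003,"hand":-1},{"wx":0,"wy":0,"wz":0,"dx":0,"dy":0,"dz":0.0006,"hand":-1},{"wx":0,"wy":0,"wz":0,"dx":0,"dy":0,"dz":0.0006,"hand":-1}]'
```

```text
time: 22.52
tool_pos: [0.4645, 0.2681, 0.0877]
tool_rot: [-0.0, 1.0, -0.0, 0.001]
contact_force: [-5.5, -1.5, 9.6]
gripper_width: 0.255
```

```bash
python3 -m pendant '[{"wx":0,"wy":0,"wz":0,"dx":0,"dy":0,"dz":0.0004,"hand":-1},{"wx":0,"wy":0,"wz":0,"dx":0,"dy":0,"dz":0.0008,"hand":-1},{"wx":0,"wy":0,"wz":0,"dx":0,"dy":0,"dz":0.0008,"hand":-1},{"wx":0,"wy":0,"wz":0,"dx":0,"dy":0,"dz":0.0008,"hand":-1}]'
```

```text
time: 22.85
tool_pos: [0.4646, 0.2681, 0.0877]
tool_rot: [-0.0, 1.0, -0.0, 0.001]
contact_force: [-6.5, -3.0, 13.5]
gripper_width: 0.259
```

```bash
python3 -m pendant '[{"wx":0,"wy":0,"wz":0,"dx":-0.0003,"dy":0,"dz":0.0003,"hand":-1},{"wx":0,"wy":0,"wz":0,"dx":-0.0005,"dy":0,"dz":0.0003,"hand":-1},{"wx":0,"wy":0,"wz":0,"dx":-0.0005,"dy":0,"dz":0.0003,"hand":-1},{"wx":0,"wy":0,"wz":0,"dx":-0.0005,"dy":0,"dz":0.0003,"hand":-1},{"wx":0,"wy":0,"wz":0,"dx":-0.0005,"dy":0,"dz":0.0003,"hand":-1},{"wx":0,"wy":0,"wz":0,"dx":-0.0005,"dy":0,"dz":0.0003,"hand":-1},{"wx":0,"wy":0,"wz":0,"dx":-0.0005,"dy":0,"dz":0.0003,"hand":-1}]';python3 -m pendant '[{"wx":0,"wy":0,"wz":0,"dx":0,"dy":0,"dz":0,"hand":-1},{"wx":0,"wy":0,"wz":0,"dx":0,"dy":0,"dz":0,"hand":-1},{"wx":0,"wy":0,"wz":0,"dx":0,"dy":0,"dz":0,"hand":-1},{"wx":0,"wy":0,"wz":0,"dx":0,"dy":0,"dz":0,"hand":-1},{"wx":0,"wy":0,"wz":0,"dx":0,"dy":0,"dz":0,"hand":-1},{"wx":0,"wy":0,"wz":0,"dx":0,"dy":0,"dz":0,"hand":-1},{"wx":0,"wy":0,"wz":0,"dx":0,"dy":0,"dz":0,"hand":-1}]'
```

```text
time: 23.43
tool_pos: [0.4645, 0.2682, 0.0876]
tool_rot: [-0.0, 1.0, -0.0, 0.002]
contact_force: [-7.2, -2.5, 13.8]
gripper_width: 0.257
time: 24.02
tool_pos: [0.4645, 0.2681, 0.0876]
tool_rot: [-0.0, 1.0, -0.0, 0.002]
contact_force: [-6.9, -4.1, 14.2]
gripper_width: 0.258
```

Friction on the pocket wall may take a newton or two, so I'll lean slightly harder to leave margin.

```bash
python3 -m pendant '[{"wx":0,"wy":0,"wz":0,"dx":-0.0005,"dy":0,"dz":0.0004,"hand":-1},{"wx":0,"wy":0,"wz":0,"dx":-0.001,"dy":0.0003,"dz":0.0008,"hand":-1},{"wx":0,"wy":0,"wz":0,"dx":-0.001,"dy":0.0005,"dz":0.0008,"hand":-1},{"wx":0,"wy":0,"wz":0,"dx":-0.001,"dy":0.0005,"dz":0.0008,"hand":-1},{"wx":0,"wy":0,"wz":0,"dx":-0.001,"dy":0.0005,"dz":0.0008,"hand":-1},{"wx":0,"wy":0,"wz":0,"dx":-0.001,"dy":0.0005,"dz":0.0008,"hand":-1},{"wx":0,"wy":0,"wz":0,"dx":-0.001,"dy":0.0005,"dz":0.0008,"hand":-1},{"wx":0,"wy":0,"wz":0,"dx":-0.001,"dy":0.0005,"dz":0.0008,"hand":-1},{"wx":0,"wy":0,"wz":0,"dx":-0.001,"dy":0.0005,"dz":0.0008,"hand":-1},{"wx":0,"wy":0,"wz":0,"dx":-0.001,"dy":0.0005,"dz":0.0008,"hand":-1},{"wx":0,"wy":0,"wz":0,"dx":-0.001,"dy":0.0005,"dz":0.0008,"hand":-1},{"wx":0,"wy":0,"wz":0,"dx":-0.001,"dy":0.0005,"dz":0.0008,"hand":-1},{"wx":0,"wy":0,"wz":0,"dx":-0.001,"dy":0.0005,"dz":0.0008,"hand":-1}]'
```

```text
time: 25.1
tool_pos: [0.4643, 0.268, 0.0875]
tool_rot: [-0.001, 1.0, -0.0, 0.003]
contact_force: [-5.8, -3.6, 14.4]
gripper_width: 0.255
```

```bash
python3 -m pendant '[{"wx":0,"wy":0,"wz":0,"dx":0,"dy":0,"dz":0.0004,"hand":-1},{"wx":0,"wy":0,"wz":0,"dx":0,"dy":0,"dz":0.0008,"hand":-1},{"wx":0,"wy":0,"wz":0,"dx":0,"dy":0,"dz":0.0012,"hand":-1},{"wx":0,"wy":0,"wz":0,"dx":0,"dy":0,"dz":0.0012,"hand":-1},{"wx":0,"wy":0,"wz":0,"dx":0,"dy":0,"dz":0.0012,"hand":-1},{"wx":0,"wy":0,"wz":0,"dx":0,"dy":0,"dz":0.0012,"hand":-1},{"wx":0,"wy":0,"wz":0,"dx":0,"dy":0,"dz":0.0012,"hand":-1}]'
python3 - <<'E'
from h import *
for i in range(4):
  b,_,P=cloud('side'); s=sensors.state(); print(s['tool_pos'].round(4),s['contact_force'].round(1),s['ft_torque'].round(2))
E
```

```text
time: 25.68
tool_pos: [0.4645, 0.2681, 0.0874]
tool_rot: [-0.001, 1.0, -0.0, 0.003]
contact_force: [-7.8, -3.6, 20.4]
gripper_width: 0.26
[0.4645 0.2681 0.0875] [-8.  -4.2 19.9] [-0.74  1.42 -0.04]
[0.4645 0.2681 0.0875] [-9.  -4.5 20.1] [-0.79  1.45 -0.05]
[0.4645 0.2681 0.0875] [-8.1 -3.4 20.1] [-0.73  1.41  0.01]
[0.4645 0.2681 0.0875] [-8.1 -3.3 20.1] [-0.78  1.43 -0.03]
```

The tin is bottomed out and I'm leaning on it with about 20 N from the hand. Next I'll ease off, release and retreat.

```bash
python3 -m pendant '[{"wx":0,"wy":0,"wz":0,"dx":0,"dy":0,"dz":-0.0012,"hand":-1},{"wx":0,"wy":0,"wz":0,"dx":0,"dy":0,"dz":-0.0024,"hand":-1},{"wx":0,"wy":0,"wz":0,"dx":0,"dy":0,"dz":-0.0036,"hand":-1},{"wx":0,"wy":0,"wz":0,"dx":0,"dy":0,"dz":-0.0036,"hand":-1}]'
```

```text
time: 26.22
tool_pos: [0.4637, 0.2679, 0.0875]
tool_rot: [-0.001, 1.0, -0.0, 0.002]
contact_force: [-0.3, 0.4, 7.5]
gripper_width: 0.257
```

```bash
python3 -m pendant '[{"wx":0,"wy":0,"wz":0,"dx":0,"dy":0,"dz":-0.0008,"hand":-1},{"wx":0,"wy":0,"wz":0,"dx":0,"dy":0,"dz":-0.0008,"hand":1},{"wx":0,"wy":0,"wz":0,"dx":0,"dy":0,"dz":-0.0008,"hand":1},{"wx":0,"wy":0,"wz":0,"dx":0,"dy":0,"dz":-0.0008,"hand":1},{"wx":0,"wy":0,"wz":0,"dx":0,"dy":0,"dz":-0.0008,"hand":1},{"wx":0,"wy":0,"wz":0,"dx":0,"dy":0,"dz":-0.0008,"hand":1},{"wx":0,"wy":0,"wz":0,"dx":0,"dy":0,"dz":-0.015,"hand":1},{"wx":0,"wy":0,"wz":0,"dx":0,"dy":0,"dz":-0.04,"hand":1},{"wx":0,"wy":0,"wz":0,"dx":0,"dy":0,"dz":-0.08,"hand":1},{"wx":0,"wy":0,"wz":0,"dx":0,"dy":0,"dz":-0.12,"hand":1},{"wx":0,"wy":0,"wz":0,"dx":0,"dy":0,"dz":-0.12,"hand":1},{"wx":0,"wy":0,"wz":0,"dx":0,"dy":0,"dz":-0.12,"hand":1},{"wx":0,"wy":0,"wz":0,"dx":0,"dy":0,"dz":-0.12,"hand":1},{"wx":0,"wy":0,"wz":0,"dx":0,"dy":0,"dz":-0.12,"hand":1}]'
python3 - <<'E'
from h import *
b,_,P=cloud('side'); s=sensors.state(); print(s['tool_pos'].round(4),s['contact_force'].round(1))
for x,y,h in((.4635,.267,.0226),(.493,-.279,.004)):
  q=P[(np.hypot(P[...,0]-x,P[...,1]-y)<.03)&(P[...,2]>h+.08)&(P[...,2]<.15)]; print(len(q),'knob top z',np.percentile(q[:,2],95).round(4),knob(P,x,y,h+.05,h+.066,.05))
save('g.png',b[100:400,120:420])
E
```

```text
time: 27.38
tool_pos: [0.4607, 0.2666, 0.2032]
tool_rot: [0.001, 1.0, -0.0, -0.002]
contact_force: [-0.2, -0.5, 0.1]
gripper_width: 1.003
[0.4606 0.2665 0.2029] [-0.9 -1.4 -0.2]
62 knob top z 0.1093 (318, array([0.4635183 , 0.26439056]), array([0.46216846, 0.25363382, 0.08194612]))
264 knob top z 0.0912 (1252, array([ 0.4935292 , -0.28020701]), array([ 0.48951304, -0.29044235,  0.06374412]))
```

View pics/g.png

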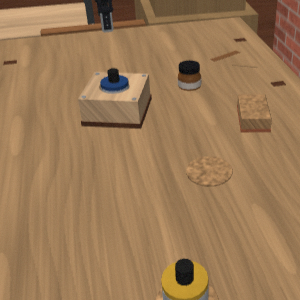

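The picture shows the blue tin seated upright in the pocket with its lid at (115,84), the yellow tin on its mat at (185,280), the jar and sanding block where they were, and the gripper clear. I'm handing in.

```bash
python3 -c "
from plant import job; print(job.job_done())"
```

```text
the job is handed in; nothing more can be done
None
```

The job is done and handed in at about 27.4 s on the robot's clock; no verdict is reported.

- **Weighing:** I lifted blue first (about 7.3 N), set it back, then lifted yellow (about 2.7 N) and set it back. Blue is the heavier tin.
- **Pressing:** I put blue in the pocket and pressed it down slowly until it bottomed out, with the plate about 23 mm above the block's foot. I leaned on it for more than a second, with roughly 21 N on the plate at first and about 27 N for the last half second. That is above the 20 N you asked for but under the 40 N limit. I went higher in case wall friction was taking some of the load, since the fingers felt a sideways force of up to about 9 N.
- **Final checks:** Blue stands upright in the pocket with its knob top at 0.109 m, as expected at that depth. Yellow is on its own mat, and the gripper is clear and touching nothing.
- **Bystanders:** The jar and sanding block look undisturbed in the last picture. The try square was out of that crop, but the arm never went near it.
- **Disagreements:** The two cameras differed by 2–3 mm, so I used the average and checked the tin against the dock in each view. The first move call was refused because its rows lacked some keys; nothing moved.

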